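# Put the enamel jar away in the glass-workshop chest

## Robot

A 6-joint arm with a two-finger parallel gripper is mounted at the origin on the work surface. World frame = base frame: x ahead of the robot, y to its left, z up, the work surface at z = 0. Lengths are in m, angles in rad, forces in N, time in s.
With the tool pointing down it reaches from about 0.275 to 0.775 m from the base axis. Payload 14.6 kg.
Tool frame: the origin (TCP) lies midway between the tips of the shut fingers; the grasp point (between the pads) lies ctrl.grasp_offset behind it (ctrl.grasp_offset is the distance from the TCP to the grasp point, in m); z points along the fingers, y is the line along which they close (so a half turn about z gives the same grasp; the last joint's range is limited). The gripper opens to 85 mm and grips with 20 to 120 N. Pads are 22 mm wide; open, the fingers measure 114 mm over their backs; the gripper's body (76 mm by 85 mm) begins 54 mm behind the grasp point. The pads swing forward as they close: fully open they stand 13 mm farther back than shut.
Start: joints at [0.987, 0.263, -0.048, 1.259, 0, 1.415], TCP at [0.218, 0.477, 0.231] pointing down, gripper open.
Joint ranges: [-2.65, 2.65], [-0.89, 1.7], [-1.18, 1.37], [-2.13, 2.11], [-1.35, 1.29], [-3.14, 3.14]. Speed limits (rad/s): [1.89, 1.89, 2.57, 2.79, 3.14, 3.14].

## Interface

Orientations are given as [roll, pitch, yaw] about the fixed x, y, z axes, in that order (R = Rz(yaw) Ry(pitch) Rx(roll)).
In Python, from cell import ctrl gives the robot as it stands. The module is installed in compiled form; this text tells all that it offers.
- The arm moves only by the tool carry_out, never from a script. Its argument "targets" is a list of rows, each a list of 7 numbers: the turn, a rotation vector about the world's x, y, z in units of 30 degrees (1.0 is 30 degrees), then the shift along the world's x, y, z in units of 0.3 m (1.0 is 0.3 m), then the opening, from 0 (shut) to 1 (fully open). In form: [[rx, ry, rz, x, y, z, grip], ...]. A call has 1 to 20 rows; each row is the pose to reach, as a shift and turn from the pose commanded when the call began; what a row does not reach only later rows make up. A row lasts 1/12 s, in which the tool goes at most 41.7 mm and 7.16 degrees, less where a joint would pass 70% of its speed; a pose out of reach is approached as far as the arm can. A call with a number of a shift or a turn outside -1 to 1 is refused whole. A call with a gripper value outside its range is refused whole. The fingers move at their own pace and stop on an object; "grip_force" is the grip in N (left out, the last holds). Time passes only in rows, so rows that repeat a pose let the fingers close. It gives the time, the measured TCP pose, the force, the opening and the grip force at its end, in the units of the state.
- ctrl.sense(): the state, without advancing time (a new reading comes with each control period).
- ctrl.capture(name): name is "side" or "top"; returns (picture, depth): 400x640x3 uint8, red, green, blue; 400x640 float32, m along the optical axis (not along the pixel's ray), 0 where there is no reading.
- ctrl.camera_info(name): a dict with "fov_y" (degrees; the focal length in pixels is half the picture's height over the tangent of half this angle, whatever the lens; pixels are square), "cx", "cy" (the principal point, pixels), "extrinsics" (4x4, takes a point from world to camera coordinates). Camera axes: x right, y up, looking along -z (the intrinsics and any distortion apply to the point x, -y, -z); pixel columns grow to the right and rows downward; lengths in m; the calibration is good to about 2 mm. A picture is of the moment at which its call begins. camera_info takes no time and is no camera call.
- ctrl.finish_job(): hands the job in; it is judged then, once.
The state is a dict: "clock": time; "joints": joint angles; "qd": joint speeds; "joint_efforts": joint torques, N m; "tool_pos": TCP position; "ee_rot": TCP orientation; "force": force on the tool from outside, world axes, zero at the start; "moment": the same for the moment, N m; "width": finger opening in m; "grasp_force": force on a finger pad.
Only numpy, scipy, OpenCV 4.12 (cv2) and the standard library are available. Lean on these libraries where they do the work, as an engineer would, in place of code of your own. Each camera call takes 0.05 s, during which the arm holds its last target. There are 200 camera calls.

## Task

Raise the lid of the plywood chest right back until it rests on its stop, without flinging it or forcing it against the stop. Then put the squat, wide jar from the bench away in the chest: set it gently, upright, on the board in the empty bay, not dropping it or pressing it down hard, let it go and leave the lid open. Leave the mug, the tall bottle and the two small pots in the chest where they stand.

Things in the scene. Friction and masses are not known exactly. Their poses are not given: they have to be found in the camera images.
- chest: Fixed plywood chest, 170 (x) x 280 (y) x 130 high, walls 8. Origin: centre of underside; x points from front to hinge side. A divider (8 thick, 100 high) at y +22 parts the wide empty bay (y -132 to +18) from the narrow bay with the pots. The wide bay's bottom board is adjustable: its top lies 15 to 41 above the origin, different every time, not measured: feel or see it once the lid is up.
- lid (a joint): Lid angle (rad): 0 closed, growing as it opens upward about a level hinge along the chest's y at x +85, z 130 in the chest frame. The stiff hinge (about 0.6 N m; lid about 0.45 kg) stays where it is left, so push it all the way; the stop lies somewhat past upright, between 1.7 and 2.0 rad, where the push rises sharply.
- lid_edge (a point): Middle of the lid's lower front edge. The lid is a flat plywood plate 14 thick, 286 wide, 200 from hinge to front edge; closed, it overhangs the chest's front by 30, its underside 130 above the bench. It has no handle: hook it from beneath, or pinch it there with the tool tilted.
- bay (a point): Centre of the wide empty bay, level with the chest's rim (130 above its origin); turned as the chest.
- jar: The jar to put away: squat, straight amber glass jar, 60 in diameter, 85 high, steel cap, about 0.35 kg, upright on the bench. Origin: centre of its underside, z up.
- mug: Bystander: white mug, 72 in diameter, 85 high, one handle. Origin: centre of its underside.
- bottle: Bystander: tall white plastic bottle, 60 in diameter, 170 high. Origin: centre of its underside.
- pot_a: Bystander: small glass pot, 50 in diameter, 60 high, in the narrow bay of the chest. Origin: centre of its underside.
- pot_b: Bystander: a second such pot beside it.
Things that resemble listed ones, but are neither listed nor needed, are in the scene too. Leave any green or red look-alike of the jar alone.

How it is judged:
By the outcome, as a careful person would: the job done as asked, in the order asked, and still so for the second after the job is handed in, with the robot touching nothing.
It also fails if it takes over 72 s, if anything falls off the work surface, if the arm or the gripper's body presses on something with over 40 N, if the wrist force passes 120 N, or if a joint passes its speed limit or range.

## Working session

There is one attempt and no reset: what is moved stays moved. The work goes in short steps, Python scripts to look and compute and a tool call to move; the robot and the scene stay as the last step left them, time stands still between calls to the robot, and variables do not carry over. Pictures are saved under pics/ and viewed, at most 10 in all, crops included, and the job is handed in when it is done.

Besides the shell and the picture viewer there is one more tool, called by a JSON object that holds its "name" and its "arguments". carry_out: Moves the arm, as the interface text tells. Its arguments: {"type":"object","properties":{"targets":{"type":"array"},"grip_force":{"type":"number"}},"required":["targets"]}

```bash
mkdir -p pics
cat > h.py <<'E'
import numpy as np, cv2
from cell import ctrl
def cap(n,f=None):
    p,d=ctrl.capture(n)
    if f: cv2.imwrite(f,cv2.cvtColor(p,cv2.COLOR_RGB2BGR))
    return p,d
def cloud(n,d):
    i=ctrl.camera_info(n); f=200/np.tan(np.radians(i['fov_y'])/2)
    v,u=np.mgrid[0:400,0:640]
    P=np.stack([(u-i['cx'])*d/f,-(v-i['cy'])*d/f,-d,np.ones_like(d)],-1)
    W=P@np.linalg.inv(np.array(i['extrinsics'])).T
    W=W[...,:3]; W[d<=0]=np.nan
    return W
E
python3 - <<'E'
from h import *
for n in('side','top'):
    p,d=cap(n,f'pics/{n}0.png'); np.save(f'{n}0.npy',cloud(n,d)); print({k:(np.round(v,3).tolist() if k=='extrinsics' else v) for k,v in ctrl.camera_info(n).items()})
print(ctrl.sense(),ctrl.grasp_offset)
E
```

```text
{'fov_y': 51.677432151694774, 'cx': 323.3080778941736, 'cy': 199.16451593589187, 'extrinsics': [[0.345, -0.938, 0.007, -0.114], [0.898, 0.333, 0.286, -0.507], [-0.271, -0.093, 0.958, -1.041], [0.0, 0.0, 0.0, 1.0]]}
{'fov_y': 53.17844196318581, 'cx': 322.8340478008576, 'cy': 202.48535159806883, 'extrinsics': [[-0.005, -1.0, -0.024, 0.098], [0.989, -0.009, 0.147, -0.523], [-0.147, -0.023, 0.989, -0.999], [0.0, 0.0, 0.0, 1.0]]}
{'clock': 0.1, 'joints': array([ 9.86692586e-01,  2.63444224e-01, -4.88322608e-02,  1.25941921e+00,
        4.35414037e-06,  1.41548014e+00]), 'qd': array([ 0.00033053, -0.00161375,  0.00134868, -0.00089254, -0.00029981,
       -0.00034475]), 'joint_efforts': array([ 2.97785140e-03, -6.38574028e+01,  3.85065830e+01,  9.87160573e-03,
       -1.84586643e-04, -9.49543761e-06]), 'tool_pos': array([0.218157  , 0.47726601, 0.23090432]), 'ee_rot': array([-3.14070478e+00, -1.43427889e-04,  2.71280503e+00]), 'force': array([-0.5975988 ,  0.82058552,  0.9506328 ]), 'moment': array([ 0.02397532, -0.00883957,  0.04459099]), 'grasp_force': 0.0, 'width': 0.08550173185451733} 0.0187
```

View pics/top0.png

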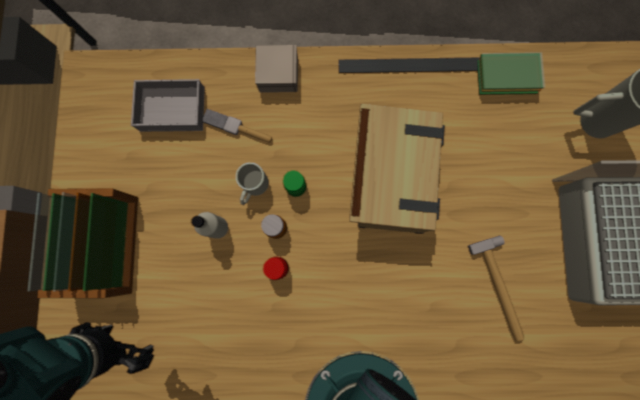

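View pics/side0.png

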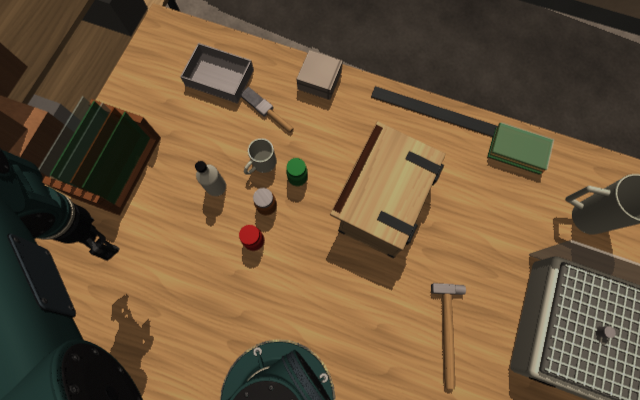

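The top view shows the chest with its lid closed, hinge straps on the right at (424,131) and (419,206), and front edge on the left near u≈358. The jar candidates are the steel cap with amber body (273,226), the green one (294,183) and the red one (276,268). The steel-capped amber one fits the description. The mug is at (251,180) and the bottle at (207,224).

Run:
```python
from h import *
p=cv2.imread('pics/top0.png'); q=cv2.imread('pics/side0.png')
a=cv2.resize(p[150:300,180:310],None,fx=3,fy=3,interpolation=3); b=cv2.resize(q[120:270,180:310],None,fx=3,fy=3,interpolation=3)
cv2.imwrite('pics/crop1.png',np.hstack([a,b]))
for n in('top','side'):
    W=np.load(n+'0.npy'); Z=W[...,2]
    print(n,'table z',np.nanmedian(Z[300:330,400:460] if n=='top' else Z[300:350,480:500]))
    m=((Z>.02)&(Z<.25)).astype(np.uint8)
    k,l,s,c=cv2.connectedComponentsWithStats(m)
    for i in range(1,k):
        if s[i,4]>150:
            X=W[l==i]; top=np.percentile(X[:,2],95); T=X[X[:,2]>top-.006]
            r=cv2.minAreaRect((T[:,:2]*1000).astype(np.float32))
            print(s[i].tolist(),'top',round(float(top),3),'c',np.round(r[0],0),'sz',np.round(r[1],0),'ang',round(r[2],1))
```

```text
top table z -0.0013611967073527964
[255, 45, 42, 45, 1826] top 0.062 c [901. 222.] sz [112. 109.] ang 0.1
[479, 52, 66, 40, 2419] top 0.046 c [ 880. -418.] sz [163. 103.] ang 90.0
[573, 69, 67, 68, 2571] top 0.194 c [ 751. -610.] sz [27. 95.] ang 87.7
[131, 79, 72, 51, 1238] top 0.051 c [801. 521.] sz [131. 182.] ang 0.4
[349, 104, 96, 129, 10427] top 0.156 c [595. -77.] sz [190. 285.] ang 83.8
[556, 160, 84, 145, 10355] top 0.141 c [ 438. -579.] sz [128. 301.] ang 89.6
[235, 163, 33, 42, 567] top 0.085 c [587. 279.] sz [70. 70.] ang 80.4
[282, 170, 24, 26, 475] top 0.086 c [575. 169.] sz [51. 52.] ang 26.8
[28, 188, 107, 110, 10159] top 0.184 c [422. 681.] sz [129. 219.] ang 89.6
[191, 212, 36, 26, 692] top 0.17 c [465. 380.] sz [27. 26.] ang 69.9
[261, 215, 26, 24, 475] top 0.087 c [463. 222.] sz [50. 51.] ang 45.0
[469, 236, 55, 105, 931] top 0.027 c [ 300. -341.] sz [259.  88.] ang 8.0
[263, 256, 25, 24, 472] top 0.086 c [356. 216.] sz [49. 51.] ang 89.6
[326, 369, 90, 31, 1756] top 0.225 c [112. -31.] sz [23. 63.] ang 0.2
side table z -0.0015732499892368024
[180, 43, 73, 58, 108
[... 291 characters left out ...]
02] top 0.046 c [ 879. -417.] sz [104. 162.] ang 0.5
[244, 139, 32, 36, 620] top 0.086 c [585. 280.] sz [71. 70.] ang 20.6
[286, 158, 22, 27, 455] top 0.087 c [573. 170.] sz [52. 50.] ang 21.8
[195, 161, 31, 34, 676] top 0.171 c [462. 381.] sz [27. 25.] ang 64.7
[565, 174, 75, 60, 2947] top 0.195 c [ 746. -627.] sz [119.  61.] ang 7.0
[253, 188, 24, 26, 464] top 0.087 c [461. 222.] sz [51. 51.] ang 28.5
[239, 225, 25, 25, 471] top 0.087 c [355. 218.] sz [51. 51.] ang 18.6
[512, 240, 128, 160, 16546] top 0.156 c [ 515. -596.] sz [189. 183.] ang 76.7
[432, 283, 34, 107, 909] top 0.027 c [ 299. -342.] sz [257.  87.] ang 8.2
[228, 350, 103, 50, 2023] top 0.248 c [60. 21.] sz [ 39. 140.] ang 18.2
```

View pics/crop1.png

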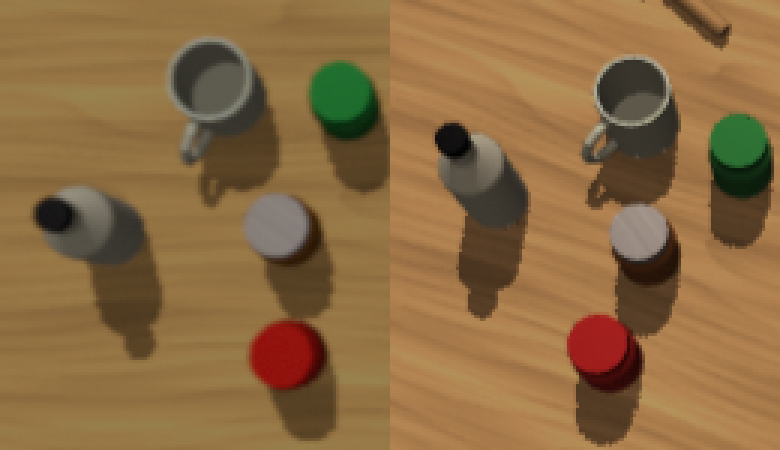

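The crop confirms that the steel-capped amber jar, at about (0.462, 0.222), stands between the green and red look-alikes. Next I'll refine the chest pose.

Run:
```python
from h import *
for n in('top','side'):
    W=np.load(n+'0.npy'); X=W.reshape(-1,3); 
    m=(abs(X[:,0]-.595)<.2)&(abs(X[:,1]+.08)<.17)&(X[:,2]>.125)
    Q=X[m]; print(np.histogram(Q[:,2],bins=np.arange(.12,.18,.004))[0])
    Q=Q[Q[:,2]>.138]
    A=np.c_[Q[:,:2],np.ones(len(Q))]; c=np.linalg.lstsq(A,Q[:,2],rcond=None)[0]; print('plane',c)
    r=cv2.minAreaRect((Q[:,:2]*1000).astype(np.float32)); print(r, cv2.boxPoints(r).round(0).tolist())
```

```text
[   0    1   20   86   26  730 3008 3679 2173  457    7    0    0    0]
plane [0.00742492 0.05683925 0.14962181]
((594.918701171875, -82.55522918701172), (202.15399169921875, 286.7264099121094), 83.81935119628906) [[442.0, -168.0], [727.0, -198.0], [748.0, 2.0], [463.0, 33.0]]
[   0    4   20   77   59  579 2333 3008 1887  489   14    0    0    0]
plane [0.00784689 0.05821586 0.14979433]
((592.6798095703125, -84.13589477539062), (206.2489013671875, 286.9997253417969), 84.19230651855469) [[439.0, -172.0], [725.0, -201.0], [746.0, 4.0], [460.0, 33.0]]
```

{"name": "carry_out", "arguments": {"targets": [[0,0,-0.3,0.3,-0.3,0.2,0],[0,0,-0.6,0.6,-0.6,0.3,0],[0,0,-1,0.9,-0.9,0.35,0],[0,0,-1,1,-1,0.35,0],[0,0,-1,1,-1,0.35,0],[0,0,-1,1,-1,0.35,0],[0,0,-1,1,-1,0.35,0],[0,0,-1,1,-1,0.35,0],[0,0,-1,1,-1,0.35,0],[0,0,-1,1,-1,0.35,0],[0,0,-1,1,-1,0.35,0],[0,0,-1,1,-1,0.35,0]]}}

```text
clock: 1.1
tool_pos: [0.5211, 0.1744, 0.3359]
ee_rot: [-3.141, 0.001, 2.185]
force: [-0.1, 1.1, -0.7]
width: 0.0001
grasp_force: 0.0
```

{"name": "carry_out", "arguments": {"targets": [[0,0,-0.25,0,0,0,0],[0,0,-0.5,0,0,0,0],[0,0,-0.75,0,0,0,0],[0,0,-1,0,0,0,0],[0,0,-1,0,0,0,0]]}}

```text
clock: 1.52
tool_pos: [0.5178, 0.1778, 0.336]
ee_rot: [-3.141, -0.0, 1.66]
force: [-0.5, -0.7, 0.2]
width: 0.0002
grasp_force: 0.0
```

{"name": "carry_out", "arguments": {"targets": [[0,0,-0.2,0,0,0,0],[0,0,-0.37,0,0,0,0],[0,0,-0.37,0,0,0,0]]}}

```text
clock: 1.77
tool_pos: [0.518, 0.1778, 0.3361]
ee_rot: [-3.141, 0.0, 1.471]
force: [0.6, 0.1, 0.1]
width: -0.0
grasp_force: 0.0
```

{"name": "carry_out", "arguments": {"targets": [[-0.2,0.02,0,0,0,0,0],[-0.4,0.04,0,0,0,0,0],[-0.6,0.06,0,0,0,0,0],[-0.8,0.08,0,0,0,0,0],[-1,0.1,0,0,0,0,0],[-1,0.1,0,0,0,0,0],[-1,0.1,0,0,0,0,0]]}}

```text
clock: 2.35
tool_pos: [0.5183, 0.1787, 0.3349]
ee_rot: [-3.136, 0.526, 1.48]
force: [0.2, -0.3, -0.1]
width: -0.0
grasp_force: 0.0
```

{"name": "carry_out", "arguments": {"targets": [[-0.2,0.02,0,0,0,0,0],[-0.4,0.04,0,0,0,0,0],[-0.6,0.06,0,0,0,0,0],[-0.8,0.08,0,0,0,0,0],[-1,0.1,0,0,0,0,0],[-1,0.1,0,0,0,0,0],[-1,0.1,0,0,0,0,0]]}}

```text
clock: 2.93
tool_pos: [0.5089, 0.1597, 0.3166]
ee_rot: [3.128, 1.031, 1.479]
force: [0.0, -0.4, 0.8]
width: -0.0004
grasp_force: 0.0
```

Run:
```python
from h import *
from scipy.spatial.transform import Rotation as R
s=ctrl.sense(); print(s['joints'].round(2),s['tool_pos'].round(3)); print(R.from_euler('xyz',s['ee_rot']).as_matrix().round(3))
p,_=cap('side'); q,_=cap('top')
cv2.imwrite('pics/a1.png',cv2.cvtColor(np.hstack([p[50:350,100:480],q[50:350,120:500]]),cv2.COLOR_RGB2BGR))
```

```text
[ 0.53  0.72  0.5   2.11 -0.78  2.51] [0.509 0.16  0.317]
[[ 0.047  0.997 -0.065]
 [ 0.512 -0.08  -0.855]
 [-0.858  0.007 -0.514]]
```

View pics/a1.png

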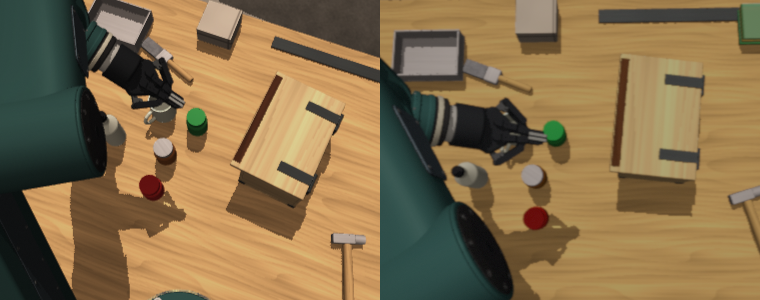

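The side and top crops show the shut gripper tilted toward the lid, over the green jar's row. Joint 4 is at its limit, so I'll move toward −y, which should ease it.

{"name": "carry_out", "arguments": {"targets": [[0,0,0,0,-0.15,0,0],[0,0,0,0.05,-0.3,-0.1,0],[0,0,0,0.08,-0.38,-0.2,0],[0,0,0,0.08,-0.38,-0.3,0],[0,0,0,0.08,-0.38,-0.3,0],[0,0,0,0.08,-0.38,-0.3,0]]}}

```text
clock: 3.53
tool_pos: [0.5334, 0.0454, 0.2282]
ee_rot: [3.12, 1.032, 1.471]
force: [-0.6, 0.5, 1.2]
width: 0.0002
grasp_force: 0.0
```

```bash
cat >> h.py <<'E'
from scipy.spatial.transform import Rotation as R
def st():
    s=ctrl.sense(); print(s['clock'],s['joints'].round(2),s['tool_pos'].round(4),'F',s['force'].round(1),'zaxis',R.from_euler('xyz',s['ee_rot']).as_matrix()[:,2].round(3),'y',R.from_euler('xyz',s['ee_rot']).as_matrix()[:,1].round(3))
E
python3 -c "
from h import *
st()"
```

```text
3.5333 [ 0.35  0.64  0.14  1.67 -0.9   2.31] [0.5334 0.0454 0.2282] F [-0.6  0.5  1.2] zaxis [-0.064 -0.856 -0.513] y [ 0.997 -0.081  0.011]
```

{"name": "carry_out", "arguments": {"targets": [[-0.1,0.01,0,0,0.1,-0.1,0],[-0.2,0.02,0,0,0.1,-0.2,0],[-0.2,0.02,0,0,0.1,-0.3,0],[-0.2,0.02,0,0,0.1,-0.35,0],[-0.2,0.02,0,0,0.1,-0.38,0],[-0.2,0.02,0,0,0.1,-0.38,0]]}}

```text
clock: 4.03
tool_pos: [0.5341, 0.0772, 0.1133]
ee_rot: [3.119, 1.138, 1.473]
force: [-2.0, -0.0, 0.3]
width: -0.0001
grasp_force: 0.0
```

Run:
```python
from h import *
st()
p,_=cap('side'); q,_=cap('top')
cv2.imwrite('pics/a2.png',cv2.cvtColor(np.hstack([p[50:350,100:480],q[50:350,120:500]]),cv2.COLOR_RGB2BGR))
```

```text
4.0333 [ 0.42  0.85  0.1   1.62 -0.93  2.49] [0.5341 0.0772 0.1133] F [-2.  -0.   0.3] zaxis [-0.066 -0.905 -0.42 ] y [ 0.997 -0.077  0.01 ]
```

View pics/a2.png

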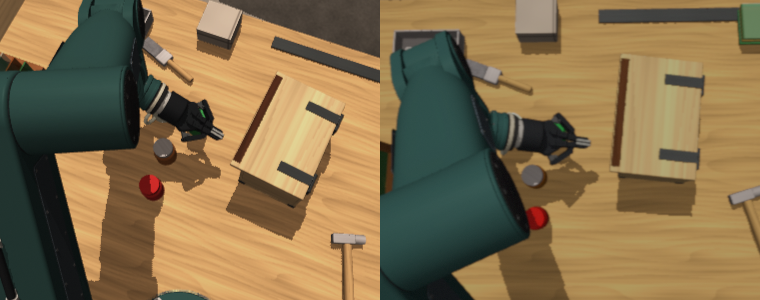

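The crops show the shut fingertips just in front of the lid edge, low enough to go under it. The forearm hides the bottle, so I'll check the clearance there by depth.

Run:
```python
from h import *
for n in('side','top'):
    _,d=cap(n); X=cloud(n,d).reshape(-1,3)
    for x in np.arange(.40,.66,.05):
        print(n,round(x,2),[ (round(y,2),np.nanmax(np.r_[np.nan,X[(abs(X[:,0]-x)<.025)&(abs(X[:,1]-y)<.025)][:,2]]).round(2)) for y in np.arange(.1,.5,.05)])
```

```text
side 0.4 [(np.float64(0.1), np.float64(0.0)), (np.float64(0.15), np.float64(0.61)), (np.float64(0.2), np.float64(0.61)), (np.float64(0.25), np.float64(0.61)), (np.float64(0.3), np.float64(0.61)), (np.float64(0.35), np.float64(0.6)), (np.float64(0.4), np.float64(0.01)), (np.float64(0.45), np.float64(0.0))]
side 0.45 [(np.float64(0.1), np.float64(0.01)), (np.float64(0.15), np.float64(0.01)), (np.float64(0.2), np.float64(0.6)), (np.float64(0.25), np.float64(0.59)), (np.float64(0.3), np.float64(0.57)), (np.float64(0.35), np.float64(0.55)), (np.float64(0.4), np.float64(0.48)), (np.float64(0.45), np.float64(nan))]
side 0.5 [(np.float64(0.1), np.float64(0.15)), (np.float64(0.15), np.float64(0.18)), (np.float64(0.2), np.float64(0.47)), (np.float64(0.25), np.float64(0.53)), (np.float64(0.3), np.float64(0.53)), (np.float64(0.35), np.float64(0.52)), (np.float64(0.4), np.float64(0.47)), (np.float64(0.45), np.float64(nan))]
side 0.55 [(np.float64(0.1), np.float64(0.15)), (np.float64(0.15), np.float64(0.18)), (np.float64(0.2), np.float64(0.22)), (np.float64(0.25), np.float64(0.49)), (np.float64(0.
[... 1947 characters left out ...]
np.float64(0.45), np.float64(nan))]
top 0.6 [(np.float64(0.1), np.float64(0.15)), (np.float64(0.15), np.float64(0.17)), (np.float64(0.2), np.float64(0.2)), (np.float64(0.25), np.float64(0.24)), (np.float64(0.3), np.float64(0.46)), (np.float64(0.35), np.float64(0.45)), (np.float64(0.4), np.float64(0.43)), (np.float64(0.45), np.float64(0.4))]
top 0.65 [(np.float64(0.1), np.float64(0.0)), (np.float64(0.15), np.float64(0.01)), (np.float64(0.2), np.float64(0.0)), (np.float64(0.25), np.float64(0.0)), (np.float64(0.3), np.float64(0.42)), (np.float64(0.35), np.float64(0.42)), (np.float64(0.4), np.float64(0.41)), (np.float64(0.45), np.float64(0.4))]<stdin>:5: RuntimeWarning: All-NaN slice encountered
```

{"name": "carry_out", "arguments": {"targets": [[0,0,0,0,-0.07,0,0],[0,0,0,-0.01,-0.14,0,0],[0,0,0,-0.02,-0.2,0,0],[0,0,0,-0.02,-0.223,0,0],[0,0,0,-0.02,-0.223,0,0],[0,0,0,-0.02,-0.223,0,0]]}}

```text
clock: 4.73
tool_pos: [0.5277, 0.0094, 0.1135]
ee_rot: [3.117, 1.138, 1.47]
force: [-0.3, 0.3, -0.2]
width: 0.0002
grasp_force: 0.0
```

```bash
cat > arc.py <<'E'
import sys,numpy as np
def p(f): r=.187; return np.array([.5095+.106*r*np.cos(f),-.1765+.994*r*np.cos(f),.130+r*np.sin(f)])
a,b,n=map(float,sys.argv[1:4]); n=int(n)
o=p(a)
print([[0,0,0]+((p(f)-o)/.3).round(3).tolist()+[0] for f in np.linspace(a,b,n+1)[1:]])
E
python3 arc.py -0.09 0.7 20; python3 arc.py 0.7 1.46 19
```

```text
[[0, 0, 0, 0.0, 0.002, 0.025, 0], [0, 0, 0, 0.0, 0.002, 0.049, 0], [0, 0, 0, 0.0, 0.002, 0.074, 0], [0, 0, 0, 0.0, 0.001, 0.098, 0], [0, 0, 0, -0.0, -0.001, 0.123, 0], [0, 0, 0, -0.0, -0.004, 0.147, 0], [0, 0, 0, -0.001, -0.008, 0.172, 0], [0, 0, 0, -0.001, -0.013, 0.196, 0], [0, 0, 0, -0.002, -0.019, 0.22, 0], [0, 0, 0, -0.003, -0.026, 0.243, 0], [0, 0, 0, -0.004, -0.034, 0.267, 0], [0, 0, 0, -0.005, -0.043, 0.29, 0], [0, 0, 0, -0.006, -0.052, 0.312, 0], [0, 0, 0, -0.007, -0.063, 0.334, 0], [0, 0, 0, -0.008, -0.074, 0.356, 0], [0, 0, 0, -0.009, -0.086, 0.378, 0], [0, 0, 0, -0.011, -0.099, 0.398, 0], [0, 0, 0, -0.012, -0.113, 0.419, 0], [0, 0, 0, -0.014, -0.128, 0.438, 0], [0, 0, 0, -0.015, -0.143, 0.458, 0]]
[[0, 0, 0, -0.002, -0.016, 0.019, 0], [0, 0, 0, -0.004, -0.033, 0.037, 0], [0, 0, 0, -0.005, -0.051, 0.054, 0], [0, 0, 0, -0.007, -0.07, 0.071, 0], [0, 0, 0, -0.009, -0.089, 0.087, 0], [0, 0, 0, -0.012, -0.108, 0.102, 0], [0, 0, 0, -0.014, -0.129, 0.116, 0], [0, 0, 0, -0.016, -0.15, 0.13, 0], [0, 0, 0, -0.018, -0.171, 0.142, 0], [0, 0, 0, -0.021, -0.193, 0.154, 0], [0, 0, 0, -0.023, -0.215, 0.165, 0], [0, 0, 0, -0.025, -0.238, 0.175, 0], [0, 0, 0, -0.028, -0.261, 0.184, 0], [0, 0, 0, -0.03, -0.284, 0.192, 0], [0, 0, 0, -0.033, -0.308, 0.199, 0], [0, 0, 0, -0.035, -0.332, 0.205, 0], [0, 0, 0, -0.038, -0.356, 0.21, 0], [0, 0, 0, -0.041, -0.381, 0.215, 0], [0, 0, 0, -0.043, -0.405, 0.218, 0]]
```

First half, in two calls so I can check the force partway.

{"name": "carry_out", "arguments": {"targets": [[0,0,0,0,0.002,0.025,0],[0,0,0,0,0.002,0.049,0],[0,0,0,0,0.002,0.074,0],[0,0,0,0,0.001,0.098,0],[0,0,0,0,-0.001,0.123,0],[0,0,0,0,-0.004,0.147,0],[0,0,0,-0.001,-0.008,0.172,0],[0,0,0,-0.001,-0.013,0.196,0]]}}

```text
clock: 5.4
tool_pos: [0.527, 0.0052, 0.1723]
ee_rot: [3.12, 1.139, 1.473]
force: [-0.4, -1.0, -5.5]
width: -0.0001
grasp_force: 2.4
```

Contact is as expected, with about 5.5 N downward on the tool. Continuing.

{"name": "carry_out", "arguments": {"targets": [[0,0,0,0,-0.006,0.024,0],[0,0,0,-0.002,-0.013,0.047,0],[0,0,0,-0.003,-0.021,0.071,0],[0,0,0,-0.004,-0.03,0.094,0],[0,0,0,-0.005,-0.039,0.116,0],[0,0,0,-0.006,-0.05,0.138,0],[0,0,0,-0.007,-0.061,0.16,0],[0,0,0,-0.008,-0.073,0.182,0],[0,0,0,-0.01,-0.086,0.202,0],[0,0,0,-0.011,-0.1,0.223,0],[0,0,0,-0.013,-0.115,0.242,0],[0,0,0,-0.014,-0.13,0.262,0]]}}

```text
clock: 6.4
tool_pos: [0.5228, -0.0342, 0.2507]
ee_rot: [3.12, 1.139, 1.473]
force: [-0.7, 0.5, -6.0]
width: -0.0002
grasp_force: 2.4
```

{"name": "carry_out", "arguments": {"targets": [[0,0,0,-0.002,-0.016,0.019,0],[0,0,0,-0.004,-0.033,0.037,0],[0,0,0,-0.005,-0.051,0.054,0],[0,0,0,-0.007,-0.07,0.071,0],[0,0,0,-0.009,-0.089,0.087,0],[0,0,0,-0.012,-0.108,0.102,0],[0,0,0,-0.014,-0.129,0.116,0],[0,0,0,-0.016,-0.15,0.13,0],[0,0,0,-0.018,-0.171,0.142,0],[0,0,0,-0.021,-0.193,0.154,0]]}}

```text
clock: 7.23
tool_pos: [0.5166, -0.0923, 0.2967]
ee_rot: [3.12, 1.139, 1.473]
force: [2.0, 2.7, -4.4]
width: 0.0001
grasp_force: 2.1
```

```bash
python3 - <<'E'
from h import *
st()
p,_=cap('side'); q,_=cap('top')
cv2.imwrite('pics/a3.png',cv2.cvtColor(np.hstack([p[50:350,100:480],q[50:350,120:500]]),cv2.COLOR_RGB2BGR))
E
python3 arc.py 1.1 1.7 15
```

```text
7.2333 [ 0.16  0.48 -0.02  1.53 -1.09  2.09] [ 0.5166 -0.0923  0.2967] F [ 2.   2.7 -4.4] zaxis [-0.067 -0.906 -0.418] y [ 0.997 -0.078  0.009]
[[0, 0, 0, -0.002, -0.022, 0.011, 0], [0, 0, 0, -0.005, -0.045, 0.021, 0], [0, 0, 0, -0.007, -0.068, 0.03, 0], [0, 0, 0, -0.01, -0.092, 0.038, 0], [0, 0, 0, -0.012, -0.115, 0.045, 0], [0, 0, 0, -0.015, -0.139, 0.051, 0], [0, 0, 0, -0.017, -0.164, 0.057, 0], [0, 0, 0, -0.02, -0.188, 0.061, 0], [0, 0, 0, -0.023, -0.213, 0.064, 0], [0, 0, 0, -0.025, -0.237, 0.066, 0], [0, 0, 0, -0.028, -0.262, 0.068, 0], [0, 0, 0, -0.031, -0.287, 0.068, 0], [0, 0, 0, -0.033, -0.312, 0.067, 0], [0, 0, 0, -0.036, -0.336, 0.065, 0], [0, 0, 0, -0.038, -0.361, 0.063, 0]]
```

View pics/a3.png

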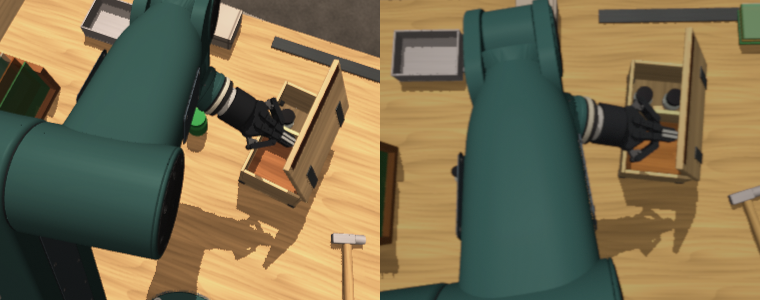

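The crops show the lid at about 65–70° with the fingertip on its underside and the bay visible. I'll continue while easing the tool tilt slightly to spare joint 5.

{"name": "carry_out", "arguments": {"targets": [[0.03,0,0,-0.002,-0.022,0.011,0],[0.06,0,0,-0.005,-0.045,0.021,0],[0.09,0,0,-0.007,-0.068,0.03,0],[0.12,0,0,-0.01,-0.092,0.038,0],[0.15,0,0,-0.012,-0.115,0.045,0],[0.18,0,0,-0.015,-0.139,0.051,0],[0.21,0,0,-0.017,-0.164,0.057,0],[0.24,0,0,-0.02,-0.188,0.061,0],[0.27,0,0,-0.023,-0.213,0.064,0],[0.3,0,0,-0.025,-0.237,0.066,0]]}}

```text
clock: 8.17
tool_pos: [0.5089, -0.1629, 0.3162]
ee_rot: [-3.135, 0.982, 1.498]
force: [0.0, 3.5, -2.4]
width: 0.0
grasp_force: 1.7
```

```bash
python3 -c "
from h import *
st()"; python3 arc.py 1.5 1.9 20
```

```text
8.1667 [-0.01  0.32 -0.09  1.27 -0.98  1.69] [ 0.5089 -0.1629  0.3162] F [ 0.   3.5 -2.4] zaxis [-0.067 -0.829 -0.556] y [ 0.997 -0.078 -0.004]
[[0, 0, 0, -0.001, -0.012, 0.001, 0], [0, 0, 0, -0.003, -0.025, 0.001, 0], [0, 0, 0, -0.004, -0.037, 0.002, 0], [0, 0, 0, -0.005, -0.05, 0.002, 0], [0, 0, 0, -0.007, -0.062, 0.001, 0], [0, 0, 0, -0.008, -0.074, 0.001, 0], [0, 0, 0, -0.009, -0.087, 0.0, 0], [0, 0, 0, -0.011, -0.099, -0.001, 0], [0, 0, 0, -0.012, -0.111, -0.002, 0], [0, 0, 0, -0.013, -0.124, -0.004, 0], [0, 0, 0, -0.014, -0.136, -0.005, 0], [0, 0, 0, -0.016, -0.148, -0.007, 0], [0, 0, 0, -0.017, -0.16, -0.01, 0], [0, 0, 0, -0.018, -0.173, -0.012, 0], [0, 0, 0, -0.02, -0.185, -0.015, 0], [0, 0, 0, -0.021, -0.197, -0.018, 0], [0, 0, 0, -0.022, -0.209, -0.021, 0], [0, 0, 0, -0.024, -0.221, -0.024, 0], [0, 0, 0, -0.025, -0.232, -0.028, 0], [0, 0, 0, -0.026, -0.244, -0.032, 0]]
```

{"name": "carry_out", "arguments": {"targets": [[0,0,0,-0.001,-0.012,0.001,0],[0,0,0,-0.003,-0.025,0.001,0],[0,0,0,-0.004,-0.037,0.002,0],[0,0,0,-0.005,-0.05,0.002,0],[0,0,0,-0.007,-0.062,0.001,0],[0,0,0,-0.008,-0.074,0.001,0]]}}

```text
clock: 8.67
tool_pos: [0.5067, -0.1851, 0.3163]
ee_rot: [-3.135, 0.983, 1.498]
force: [1.1, 2.4, -1.0]
width: 0.0
grasp_force: 1.5
```

{"name": "carry_out", "arguments": {"targets": [[0,0,0,-0.001,-0.008,0,0],[0,0,0,-0.002,-0.016,-0.001,0],[0,0,0,-0.002,-0.016,-0.001,0]]}}

```text
clock: 8.92
tool_pos: [0.506, -0.1901, 0.316]
ee_rot: [-3.135, 0.982, 1.497]
force: [-0.1, 0.8, 0.6]
width: -0.0
grasp_force: 0.4
```

{"name": "carry_out", "arguments": {"targets": [[0,0,0,-0.001,-0.008,0,0],[0,0,0,-0.002,-0.016,-0.001,0],[0,0,0,-0.002,-0.016,-0.001,0]]}}

```text
clock: 9.17
tool_pos: [0.5054, -0.1948, 0.3158]
ee_rot: [-3.135, 0.982, 1.497]
force: [-0.2, 1.0, 0.3]
width: 0.0
grasp_force: 0.6
```

{"name": "carry_out", "arguments": {"targets": [[0,0,0,-0.001,-0.008,-0.001,0],[0,0,0,-0.002,-0.016,-0.002,0],[0,0,0,-0.002,-0.022,-0.003,0]]}}

```text
clock: 9.42
tool_pos: [0.5048, -0.2013, 0.3149]
ee_rot: [-3.135, 0.982, 1.498]
force: [0.1, 2.7, -1.3]
width: 0.0002
grasp_force: 1.4
```

{"name": "carry_out", "arguments": {"targets": [[0,0,0,-0.001,-0.008,-0.001,0],[0,0,0,-0.002,-0.016,-0.002,0],[0,0,0,-0.002,-0.02,-0.003,0]]}}

```text
clock: 9.67
tool_pos: [0.5042, -0.2074, 0.314]
ee_rot: [-3.135, 0.982, 1.497]
force: [-0.6, 2.7, -1.1]
width: 0.0
grasp_force: 1.3
```

{"name": "carry_out", "arguments": {"targets": [[0,0,0,-0.001,-0.008,-0.001,0],[0,0,0,-0.002,-0.016,-0.003,0],[0,0,0,-0.002,-0.02,-0.004,0]]}}

```text
clock: 9.92
tool_pos: [0.5036, -0.2134, 0.3128]
ee_rot: [-3.136, 0.982, 1.497]
force: [-0.2, 2.7, -0.5]
width: -0.0003
grasp_force: 1.3
```

{"name": "carry_out", "arguments": {"targets": [[0,0,0,-0.001,-0.008,-0.001,0],[0,0,0,-0.002,-0.016,-0.003,0],[0,0,0,-0.002,-0.018,-0.004,0]]}}

```text
clock: 10.17
tool_pos: [0.5031, -0.2189, 0.3116]
ee_rot: [-3.136, 0.983, 1.497]
force: [-0.5, 1.8, -0.1]
width: -0.0
grasp_force: 1.3
```

{"name": "carry_out", "arguments": {"targets": [[0,0,0,-0.001,-0.008,-0.001,0],[0,0,0,-0.002,-0.016,-0.004,0],[0,0,0,-0.002,-0.018,-0.004,0]]}}

```text
clock: 10.42
tool_pos: [0.5027, -0.2236, 0.3105]
ee_rot: [-3.137, 0.981, 1.498]
force: [-2.1, 26.6, 7.5]
width: -0.0001
grasp_force: 13.1
```

The push rose sharply to 27 N, so the lid is on the stop. Backing off.

{"name": "carry_out", "arguments": {"targets": [[0,0,0,0,0.01,0,0],[0,0,0,0,0.03,0.01,0],[0,0,0,0,0.08,0.04,0],[0,0,0,0,0.2,0.1,0],[0,0,0,0,0.33,0.15,0],[0,0,0,0,0.45,0.2,0],[0,0,0,0,0.55,0.25,0],[0,0,0,0,0.55,0.25,0]]}}

```text
clock: 11.08
tool_pos: [0.5034, -0.0552, 0.3871]
ee_rot: [-3.137, 0.983, 1.5]
force: [0.6, 0.2, -0.8]
width: 0.0
grasp_force: 0.0
```

Run:
```python
from h import *
st()
p,d=cap('side'); q,e=cap('top')
cv2.imwrite('pics/a4.png',cv2.cvtColor(np.hstack([p[50:350,100:480],q[50:350,120:500]]),cv2.COLOR_RGB2BGR))
for n,dd in(('side',d),('top',e)):
    X=cloud(n,dd); np.save(n+'1.npy',X); X=X.reshape(-1,3)
    xh=np.array([-.106,-.994]); yh=np.array([.994,-.106]); c=np.array([.593,-.100])
    cx=(X[:,:2]-c)@xh; cy=(X[:,:2]-c)@yh
    for z in (.2,.25,.3,.32,.34):
        m=(abs(X[:,2]-z)<.008)&(abs(cy)<.14)&(cx>.05)&(cx<.2)
        print(n,z,m.sum(),np.percentile(cx[m],[5,50]).round(4) if m.sum() else '')
    m=(cy>-.11)&(cy<0)&(abs(cx)<.065)&(X[:,2]<.1)
    print('board z',m.sum(),np.percentile(X[m,2],[5,25,50,75,95]).round(4))
    # rim tops
    m=(X[:,2]>.122)&(X[:,2]<.14)&(abs(cx)<.1)&(abs(cy)<.16)
    r=cv2.minAreaRect((X[m,:2]*1000).astype(np.float32)); print('rim',r)
    m=(X[:,2]>.09)&(X[:,2]<.112)&(abs(cx)<.07)&(abs(cy-.022)<.02); print('div',m.sum(),np.median(cy[m]) if m.sum() else '')
```

```text
11.0833 [ 0.19  0.4   0.2   1.75 -0.93  2.02] [ 0.5034 -0.0552  0.3871] F [ 0.6  0.2 -0.8] zaxis [-0.064 -0.83  -0.555] y [ 0.997 -0.075 -0.003]
side 0.2 300 [0.0966 0.1001]
side 0.25 363 [0.1112 0.1146]
side 0.3 428 [0.1269 0.1293]
side 0.32 1057 [0.1331 0.1398]
side 0.34 0 
board z 1718 [0.0198 0.022  0.0233 0.0247 0.0268]
rim ((590.509765625, -101.72146606445312), (182.69480895996094, 284.4600830078125), 83.83300018310547)
div 210 0.0177840030102108
top 0.2 511 [0.0977 0.1009]
top 0.25 615 [0.1118 0.1153]
top 0.3 735 [0.1277 0.1301]
top 0.32 1362 [0.1335 0.1395]
top 0.34 0 
board z 1308 [0.0198 0.0217 0.0231 0.0242 0.026 ]
rim ((591.3486328125, -100.6366195678711), (181.8378448486328, 284.37689208984375), 84.13890838623047)
div 199 0.019788381952898018
```

View pics/a4.png

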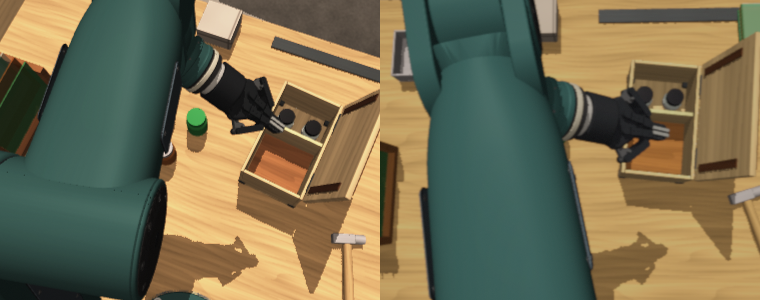

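The crops show the lid resting well back, measured at about 1.855 rad and matching the stop. The board is at z ≈ 0.023, the wide bay is empty and both pots are in the narrow bay. Next is turning the tool down and going over the jar.

{"name": "carry_out", "arguments": {"targets": [[0.2,-0.015,0,0,0.08,0,1],[0.4,-0.03,0,0,0.18,0,1],[0.6,-0.045,0,0,0.28,0,1],[0.8,-0.06,0,0,0.38,0,1],[1,-0.075,0,0,0.48,0,1],[1,-0.075,0,0,0.5,0,1],[1,-0.075,0,0,0.5,0,1]]}}

```text
clock: 11.77
tool_pos: [0.5028, 0.09, 0.3856]
ee_rot: [-3.138, 0.46, 1.496]
force: [-0.4, -0.4, -1.0]
width: 0.0834
grasp_force: 0.0
```

{"name": "carry_out", "arguments": {"targets": [[0.2,-0.015,0,-0.03,0.1,-0.05,1],[0.4,-0.03,0,-0.06,0.2,-0.1,1],[0.6,-0.045,0,-0.1,0.3,-0.2,1],[0.8,-0.06,0,-0.137,0.4,-0.3,1],[0.877,-0.066,0,-0.137,0.423,-0.4,1],[0.877,-0.066,0,-0.137,0.423,-0.45,1],[0.877,-0.066,0,-0.137,0.423,-0.45,1],[0.877,-0.066,0,-0.137,0.423,-0.45,1]]}}

```text
clock: 12.43
tool_pos: [0.4609, 0.2164, 0.2496]
ee_rot: [-3.135, 0.001, 1.496]
force: [-0.2, -0.7, 1.1]
width: 0.0854
grasp_force: 0.0
```

```bash
python3 -c "
from h import *
st(); print(ctrl.sense()['width'])"
```

```text
12.4333 [ 0.28  0.24 -0.04  1.3   0.    1.92] [0.4609 0.2164 0.2496] F [-0.2 -0.7  1.1] zaxis [-0.007 -0.    -1.   ] y [ 0.997 -0.075 -0.007]
0.08538743830646105
```

{"name": "carry_out", "arguments": {"targets": [[0,0,0,0.003,0.019,-0.1,1],[0,0,0,0.003,0.019,-0.2,1],[0,0,0,0.003,0.019,-0.3,1],[0,0,0,0.003,0.019,-0.38,1],[0,0,0,0.003,0.019,-0.46,1],[0,0,0,0.003,0.019,-0.54,1],[0,0,0,0.003,0.019,-0.61,1],[0,0,0,0.003,0.019,-0.67,1],[0,0,0,0.003,0.019,-0.71,1],[0,0,0,0.003,0.019,-0.738,1],[0,0,0,0.003,0.019,-0.738,1]]}}

```text
clock: 13.35
tool_pos: [0.4626, 0.2231, 0.0282]
ee_rot: [-3.136, -0.001, 1.496]
force: [-0.6, -0.7, -0.1]
width: 0.0853
grasp_force: 0.0
```

{"name": "carry_out", "arguments": {"grip_force": 30, "targets": [[0,0,0,0,0,0,0.8],[0,0,0,0,0,0,0.75],[0,0,0,0,0,0,0.7],[0,0,0,0,0,0,0.65],[0,0,0,0,0,0,0.6],[0,0,0,0,0,0,0.5],[0,0,0,0,0,0,0.5],[0,0,0,0,0,0,0.5]]}}

```text
clock: 14.02
tool_pos: [0.4629, 0.2238, 0.0302]
ee_rot: [-3.139, -0.004, 1.497]
force: [-2.9, -1.2, 9.9]
width: 0.0589
grasp_force: 30.1
```

{"name": "carry_out", "arguments": {"grip_force": 40, "targets": [[0,0,0,0,0,0.01,0.5],[0,0,0,0,0,0.03,0.5],[0,0,0,0,0,0.06,0.5],[0,0,0,0,0,0.11,0.5],[0,0,0,0,0,0.18,0.5],[0,0,0,0,0,0.26,0.5],[0,0,0,0,0,0.34,0.5],[0,0,0,0,0,0.42,0.5],[0,0,0,0,0,0.5,0.5],[0,0,0,0,0,0.57,0.5],[0,0,0,0,0,0.62,0.5],[0,0,0,0,0,0.63,0.5],[0,0,0,0,0,0.63,0.5]]}}

```text
clock: 15.1
tool_pos: [0.4626, 0.2238, 0.2191]
ee_rot: [-3.139, -0.004, 1.497]
force: [-0.8, -0.2, -3.2]
width: 0.0585
grasp_force: 43.9
```

```bash
python3 -c "
from h import *
st(); print(ctrl.sense()['width'])"
```

```text
15.1 [ 0.29  0.25 -0.1   1.22  0.    1.93] [0.4626 0.2238 0.2191] F [-0.8 -0.2 -3.2] zaxis [-0.003  0.004 -1.   ] y [ 0.997 -0.074 -0.003]
0.05845331461105211
```

{"name": "carry_out", "arguments": {"targets": [[0,0,0,0.01,-0.04,0,0.5],[0,0,0,0.03,-0.11,0,0.5],[0,0,0,0.05,-0.19,0,0.5],[0,0,0,0.07,-0.28,0,0.5],[0,0,0,0.1,-0.37,0,0.5],[0,0,0,0.12,-0.46,0,0.5],[0,0,0,0.14,-0.55,0,0.5],[0,0,0,0.16,-0.64,0,0.5],[0,0,0,0.18,-0.73,0,0.5],[0,0,0,0.2,-0.8,0,0.5],[0,0,0,0.22,-0.87,0,0.5],[0,0,0,0.23,-0.93,0,0.5],[0,0,0,0.24,-0.97,0,0.5],[0,0,0,0.24,-1,0,0.5],[0,0,0,0.24,-1,0,0.5]]}}

```text
clock: 16.35
tool_pos: [0.534, -0.0776, 0.2173]
ee_rot: [-3.136, -0.003, 1.495]
force: [-0.9, 1.1, -2.8]
width: 0.0578
grasp_force: 43.9
```

{"name": "carry_out", "arguments": {"targets": [[0,0,0,0,-0.03,0,0.5],[0,0,0,0,-0.06,0,0.5],[0,0,0,0,-0.06,0,0.5],[0,0,0,0,-0.06,0,0.5]]}}

```text
clock: 16.68
tool_pos: [0.5342, -0.0944, 0.218]
ee_rot: [-3.137, -0.003, 1.496]
force: [0.6, 0.2, -2.0]
width: 0.0581
grasp_force: 43.9
```

Run:
```python
from h import *
st(); print(ctrl.sense()['width'])
p,_=cap('side'); q,_=cap('top')
cv2.imwrite('pics/a5.png',cv2.cvtColor(np.hstack([p[50:350,100:480],q[50:350,120:500]]),cv2.COLOR_RGB2BGR))
```

```text
16.6833 [-0.33  0.3  -0.03  1.25  0.    1.32] [ 0.5342 -0.0944  0.218 ] F [ 0.6  0.2 -2. ] zaxis [-0.005  0.004 -1.   ] y [ 0.997 -0.074 -0.005]
0.0581088380862868
```

View pics/a5.png

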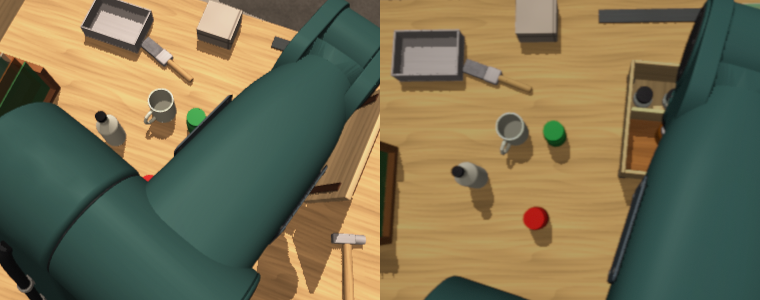

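The top crop shows the mug, bottle, green and red jars undisturbed, with the arm's forearm over the lid side at u≈620–700. Before lowering I need to check the forearm's clearance to the open lid.

Run:
```python
from h import *
xs=np.arange(.30,.80,.05); ys=np.arange(-.42,.0,.04)
pts=[]
for n in('side','top'):
    _,d=cap(n); X=cloud(n,d).reshape(-1,3); pts.append(X[np.isfinite(X[:,0])])
X=np.vstack(pts)
print('     ',ys.round(2))
for x in xs:
    print(round(x,2),[float(np.max(np.r_[-1,X[(abs(X[:,0]-x)<.02)&(abs(X[:,1]-y)<.02)][:,2]]).round(2)) for y in ys])
```

```text
[-0.42 -0.38 -0.34 -0.3  -0.26 -0.22 -0.18 -0.14 -0.1  -0.06 -0.02]
0.3 [0.0, 0.03, 0.03, 0.0, 0.01, 0.0, 0.0, 0.01, 0.72, 0.75, 0.75]
0.35 [0.0, 0.0, 0.03, 0.0, 0.0, 0.01, 0.01, 0.01, 0.72, 0.74, 0.74]
0.4 [0.01, 0.03, 0.03, 0.03, 0.01, 0.01, 0.01, -1.0, 0.72, 0.73, 0.73]
0.45 [0.0, 0.02, 0.02, 0.0, 0.0, 0.32, 0.26, 0.71, 0.71, 0.72, 0.72]
0.5 [0.0, 0.0, 0.0, 0.0, 0.32, 0.32, 0.24, 0.71, 0.71, 0.71, 0.71]
0.55 [0.0, 0.01, 0.0, 0.0, 0.32, 0.32, 0.22, 0.7, 0.7, 0.7, 0.7]
0.6 [0.01, 0.0, 0.0, 0.0, 0.32, 0.32, 0.2, -1.0, 0.68, 0.69, 0.13]
0.65 [0.01, 0.01, 0.01, -1.0, 0.33, 0.32, -1.0, 0.07, 0.07, 0.07, 0.13]
0.7 [0.0, 0.0, 0.0, -1.0, 0.32, 0.3, -1.0, 0.07, 0.07, 0.07, 0.13]
0.75 [0.01, 0.0, 0.01, -1.0, -1.0, -1.0, -1.0, 0.13, 0.13, 0.13, 0.13]
```

The forearm top is at 0.70 and it spans y > −0.16, so it clears the lid. Lowering.

{"name": "carry_out", "arguments": {"targets": [[0,0,0,0,0,-0.03,0.5],[0,0,0,0,0,-0.08,0.5],[0,0,0,0,0,-0.14,0.5],[0,0,0,0,0,-0.2,0.5],[0,0,0,0,0,-0.26,0.5],[0,0,0,0,0,-0.32,0.5],[0,0,0,0,0,-0.37,0.5],[0,0,0,0,0,-0.42,0.5],[0,0,0,0,0,-0.46,0.5],[0,0,0,0,0,-0.49,0.5],[0,0,0,0,0,-0.51,0.5],[0,0,0,0,0,-0.52,0.5],[0,0,0,0,0,-0.52,0.5],[0,0,0,0,0,-0.52,0.5]]}}

```text
clock: 18.05
tool_pos: [0.5345, -0.0944, 0.0624]
ee_rot: [-3.137, -0.003, 1.497]
force: [0.9, -0.5, -2.6]
width: 0.0584
grasp_force: 43.9
```

{"name": "carry_out", "arguments": {"targets": [[0,0,0,0,0,-0.004,0.5],[0,0,0,0,0,-0.008,0.5],[0,0,0,0,0,-0.012,0.5],[0,0,0,0,0,-0.015,0.5],[0,0,0,0,0,-0.015,0.5]]}}

```text
clock: 18.47
tool_pos: [0.5343, -0.0943, 0.0574]
ee_rot: [-3.137, -0.003, 1.497]
force: [-0.6, -0.0, -1.7]
width: 0.0582
grasp_force: 43.9
```

{"name": "carry_out", "arguments": {"targets": [[0,0,0,0,0,-0.003,0.5],[0,0,0,0,0,-0.006,0.5],[0,0,0,0,0,-0.007,0.5],[0,0,0,0,0,-0.007,0.5]]}}

```text
clock: 18.8
tool_pos: [0.5343, -0.0943, 0.0553]
ee_rot: [-3.137, -0.003, 1.497]
force: [0.8, -0.4, -2.7]
width: 0.0581
grasp_force: 43.9
```

{"name": "carry_out", "arguments": {"targets": [[0,0,0,0,0,-0.002,0.5],[0,0,0,0,0,-0.004,0.5],[0,0,0,0,0,-0.004,0.5]]}}

```text
clock: 19.05
tool_pos: [0.5344, -0.0943, 0.0546]
ee_rot: [-3.137, -0.003, 1.497]
force: [-1.8, -0.0, 3.3]
width: 0.0582
grasp_force: 44.5
```

The jar is on the board: the force swung from −2.7 to +3.3 N, and the height agrees with the measured board. Releasing gently.

{"name": "carry_out", "arguments": {"grip_force": 20, "targets": [[0,0,0,0,0,0,0.65],[0,0,0,0,0,0,0.7],[0,0,0,0,0,0,0.75],[0,0,0,0,0,0,0.85],[0,0,0,0,0,0,1],[0,0,0,0,0,0,1],[0,0,0,0,0,0,1],[0,0,0,0,0,0,1]]}}

```text
clock: 19.72
tool_pos: [0.5355, -0.0946, 0.0546]
ee_rot: [-3.139, -0.003, 1.497]
force: [4.6, -0.2, 0.6]
width: 0.0852
grasp_force: 0.0
```

{"name": "carry_out", "arguments": {"targets": [[0,0,0,0.01,0,0,0.93],[0,0,0,0.01,0,0,0.93],[0,0,0,0.01,0,0.01,0.93]]}}

```text
clock: 19.97
tool_pos: [0.537, -0.0942, 0.0568]
ee_rot: [-3.136, -0.003, 1.497]
force: [0.2, -0.1, 0.1]
width: 0.0791
grasp_force: 0.0
```

Free of contact. Rising and retreating, first up and then toward +y, away from the lid.

{"name": "carry_out", "arguments": {"targets": [[0,0,0,0,0,0.03,0.93],[0,0,0,0,0,0.07,0.93],[0,0,0,0,0,0.12,0.93],[0,0,0,0,0,0.18,0.93],[0,0,0,0,0,0.25,0.93],[0,0,0,0,0,0.33,0.93],[0,0,0,0,0,0.42,0.93],[0,0,0,0,0,0.52,0.93],[0,0,0,0,0,0.62,0.93],[0,0,0,0,0,0.72,0.93],[0,0,0,0,0,0.8,0.93],[0,0,0,0,0,0.8,0.93]]}}

```text
clock: 20.97
tool_pos: [0.5381, -0.0946, 0.3024]
ee_rot: [3.14, -0.002, 1.497]
force: [1.1, 0.9, 0.4]
width: 0.0795
grasp_force: 0.0
```

{"name": "carry_out", "arguments": {"targets": [[0,0,0,-0.05,0.1,0,0.93],[0,0,0,-0.1,0.2,0,0.93],[0,0,0,-0.15,0.3,0,0.93],[0,0,0,-0.2,0.4,0,0.93],[0,0,0,-0.25,0.5,0,0.93],[0,0,0,-0.3,0.6,0,0.93],[0,0,0,-0.35,0.7,0,0.93],[0,0,0,-0.4,0.8,0,0.93],[0,0,0,-0.4,0.9,0,0.93],[0,0,0,-0.4,1,0,0.93],[0,0,0,-0.4,1,0,0.93],[0,0,0,-0.4,1,0,0.93]]}}

```text
clock: 21.97
tool_pos: [0.4167, 0.2066, 0.2972]
ee_rot: [-3.136, -0.003, 1.499]
force: [-0.6, 0.6, -0.4]
width: 0.0796
grasp_force: 0.0
```

Run:
```python
from h import *
st()
p,d=cap('side'); q,e=cap('top')
cv2.imwrite('pics/a6.png',cv2.cvtColor(np.hstack([p[50:350,100:480],q[50:350,120:500]]),cv2.COLOR_RGB2BGR))
xh=np.array([-.106,-.994]); yh=np.array([.994,-.106]); c=np.array([.592,-.101])
for n,dd in(('side',d),('top',e)):
    X=cloud(n,dd).reshape(-1,3); cx=(X[:,:2]-c)@xh; cy=(X[:,:2]-c)@yh
    m=(cy>-.12)&(cy<.01)&(abs(cx)<.065)&(X[:,2]>.09)&(X[:,2]<.125)
    print(n,m.sum(),'jar top z',np.percentile(X[m,2],[5,50,95]).round(4) if m.sum() else '','chest xy',cx[m].mean().round(4),cy[m].mean().round(4))
    for z in(.2,.3):
        m=(abs(X[:,2]-z)<.008)&(abs(cy)<.14)&(cx>.05)&(cx<.2); print(z,np.median(cx[m]).round(4))
```

```text
21.9667 [ 0.28  0.15 -0.02  1.4   0.    1.92] [0.4167 0.2066 0.2972] F [-0.6  0.6 -0.4] zaxis [-0.005  0.003 -1.   ] y [ 0.997 -0.071 -0.005]
side 338 jar top z [0.102  0.1082 0.1115] chest xy 0.0008 -0.0606
0.2 0.0988
0.3 0.1282
top 391 jar top z [0.1038 0.1078 0.1106] chest xy 0.0004 -0.0584
0.2 0.0999
0.3 0.129
```

View pics/a6.png

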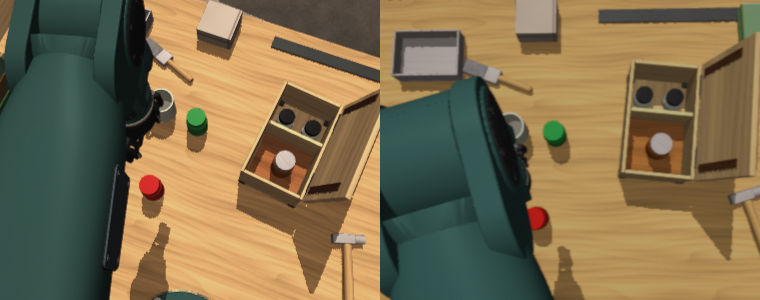

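The jar stands upright in the middle of the wide bay, with its cap at crop pixel (661,145) and its top at z ≈ 0.108, which is the board height plus 85 mm. The lid is still on its stop, both pots are in place, and the gripper is clear of everything.

```bash
python3 -c "
from cell import ctrl
print(ctrl.finish_job())"
```

```text
the job is handed in; nothing more can be done
None
```

The lid is back on its stop (about 1.86 rad), the amber jar stands upright on the board in the empty bay, and the job was handed in at about 22 s, with a peak push of about 27 N against the stop; the verdict was not shown.

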